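# Clip the blue tester bottle into the stand's snap hook

### The arm

A 7-joint arm with a two-finger parallel gripper is mounted at the origin on the work surface. World frame = base frame: x ahead of the robot, y to its left, z up, the work surface at z = 0. Lengths are in m, angles in rad, forces in N, time in s.
With the tool pointing down it reaches from about 0.4 to 0.85 m from the base axis. Payload 4.5 kg.
Tool frame: the origin (TCP) lies at the very end of the fingers, on their centre line; the grasp point (between the pads) lies 19 mm behind it (r.pinch_z is the distance from the TCP to the grasp point, in m); z points along the fingers, y is the line along which they close (so a half turn about z gives the same grasp; the last joint's range is limited). The gripper opens to 88 mm and grips with 3 to 60 N. Pads are 18 mm wide; open, the fingers measure 123 mm over their backs; the gripper's body (75 mm by 187 mm) begins 45 mm behind the grasp point.
Start: joints at [-1.186, 0.689, -0.195, 1.565, 0.157, 0.902, -0.215], TCP at [0.215, 0.587, 0.239] pointing down, gripper open.
Joint ranges: [-3.01, 3.01], [-0.46, 2.08], [-1.47, 1.51], [0.13, 2.56], [-1, 4.14], [0.04, 2.09], [-2.66, 2.66]. Speed limits (rad/s): [2.57, 2.57, 3.14, 3.14, 3.14, 3.14, 3.14].

### API

Orientations are given as a unit quaternion [x, y, z, w].
In Python, from plant import r, cams gives the robot as it stands.
- The arm moves only by the shell command python3 -m pendant 'ROWS' [FORCE]. ROWS is JSON, a list of rows, each a list of 3 entries, a list of its own where there are three numbers: the closure, from -1 (fully open) to 1 (shut), then the shift along the tool's x, y, z in mm, then the turn, a rotation vector about the tool's x, y, z in degrees. A call has 1 to 8 rows; each row shifts and turns the commanded pose from where the row before left it, along the tool's axes as they then stand; what a row does not reach is not made up. A row lasts 1/8 s, in which the tool goes at most 62.5 mm and 10.7 degrees, less where a joint would pass 70% of its speed; a pose out of reach is approached as far as the arm can. A call with a gripper value outside its range is refused whole. The fingers move at their own pace and stop on an object; FORCE is the grip in N (left out, the last holds). Time passes only in rows, so rows that do not move let the fingers close. It gives the time, the measured TCP pose, the force, the opening and the grip force at its end, in the units of the state.
- r.get_state(): the state, without advancing time (a new reading comes with each control period).
- cams.snapshot(name): name is "side" or "top"; returns a dict with "img" (480x640x3 uint8, red, green, blue), "camera_matrix" (3x3 intrinsics, pixels), "camera_from_world" (4x4, takes a point from world to camera coordinates). Camera axes: x right, y up, looking along -z (the intrinsics and any distortion apply to the point x, -y, -z); pixel columns grow to the right and rows downward; lengths in m; the calibration is good to about 2 mm. A picture is of the moment at which its call begins. There is no depth.
- r.finish_job(): hands the job in; it is judged then, once.
The state is a dict: "clock": time; "q": joint angles; "qd": joint speeds; "joint_torque": joint torques, N m; "tool_pos": TCP position; "eef_rot": TCP orientation; "contact_force": force on the tool from outside, world axes, zero at the start; "moment": the same for the moment, N m; "opening": opening from 0.0 (shut) to 1.0 (fully open); "finger_force": force on a finger pad.
Only numpy, scipy, OpenCV 4.12 (cv2) and the standard library are available. Lean on these libraries where they do the work, as an engineer would, in place of code of your own. Each camera call takes 0.05 s, during which the arm holds its last target. There are 200 camera calls.

### The job

Clip the blue tester bottle to the dark wooden stand so that nobody walks off with it: hold the bottle upright and lower its white ring over the nose of the upright snap hook, so that the ring presses the red sprung gate down and passes it, and the gate snaps shut above the ring. Keep hold of the bottle while the ring opens the gate, leave it standing upright on the stand, let go, and do not knock over or push away the amber bottle, the lotion bottle or the oil warmer.

Things in the scene. Friction and masses are not known exactly. Their poses are not given: they have to be found in the camera images.
- blue_bottle: Cobalt blue glass bottle, 0.15 kg, upright, loose: body 44 mm across up to 70 mm high, shoulder to 80 mm, then a square black cap, 30 mm wide with faces along x and y, from 80 to 124 mm (grip here). A white collar 49 mm across, 34 to 50 mm high, carries a rigid white ring sticking out level along the bottle's +y. Origin: centre of the underside; z up.
- blue_ring (a point): Centre of the blue bottle's ring: 48 mm from the bottle's axis along its +y, 42 mm above its underside; axes as the bottle's. The ring is rigid with the bottle and lies level: inside diameter 38 mm, outside 50 mm, round bar 6 mm thick.
- stand: Fixed dark wooden plinth, 16 mm thick, with a steel snap hook. Origin on the table; z up. It spans x -55 to 55, y -120 to 80 mm. The hook is a U of 9 mm bar in the plane x = 0, mouth up: upright nose at y = -22, spine at y = +28, both 106 mm above the plinth's top. A pale disc, 60 mm across, at x 0, y -70 is the bottle's place; standing there with its axes as the stand's, its ring is centred on the nose.
- hook_nose (a point): Top of the hook's nose, its free upright end: 105.5 mm above the plinth's top, 121.5 mm above the table; axes as the stand's. The nose bar is 9 mm thick and runs straight down to 21 mm above the plinth. To let go beside the hook, have the fingers on the +x and -x sides of the cap.
- gate (a joint): Red sprung gate, a 7 mm bar hinged on the spine 96 mm above the plinth's top, level and reaching to the nose when shut (0 rad). Pressed from above it swings down into the hook, up to 1.45 rad, and springs shut by itself; 1 to 2 N opens it. A centred ring swings it to about 0.95 rad and slips past some 45 mm below it; with the bottle standing on the plinth the ring is 54 mm below it.
- amber_bottle: Bystander: amber glass twin of the blue bottle with the same white ring, 124 mm tall. Origin: centre of the underside.
- lotion_bottle: Bystander: slim white plastic bottle with a grey cap and no ring, 42 mm in diameter, 130 mm tall. Origin: centre of the underside.
- oil_warmer: Bystander: round white ceramic oil warmer, 112 mm across, 80 mm tall. Origin: centre of the underside.
There are look-alikes about, which are no part of the job. What is shaped like the blue_bottle but yellow is not meant.

How it is judged:
By the outcome, as a careful person would: the job done as asked, in the order asked, and still so for the second after the job is handed in, with the robot touching nothing.
It also fails if it takes over 42 s, if anything falls off the work surface, if the arm or the gripper's body presses on something with over 40 N, if the wrist force passes 120 N, or if a joint passes its speed limit or range.

## Working session

There is one attempt and no reset: what is moved stays moved. The work goes in short steps, Python scripts to look and compute and a shell command to move; the robot and the scene stay as the last step left them, time stands still between calls to the robot, and variables do not carry over. Pictures are saved under pics/ and viewed, at most 10 in all, crops included, and the job is handed in when it is done.

```bash
ls; mkdir -p pics; python3 - <<'E'
from plant import r,cams
import cv2,numpy as np
np.set_printoptions(precision=4,suppress=True)
for n in("top","side"):
    s=cams.snapshot(n); cv2.imwrite(f"pics/{n}0.png",s["img"][:,:,::-1]); print(n,s["camera_matrix"],s["camera_from_world"],[k for k in s])
s=r.get_state();print(s["tool_pos"],s["eef_rot"],s["opening"],s["clock"])
E
```

```text
pics
top [[566.7985   0.     316.0857]
 [  0.     566.7985 237.9126]
 [  0.       0.       1.    ]] [[ 0.0041 -1.      0.0035  0.0026]
 [ 0.988   0.0046  0.1542 -0.6159]
 [-0.1543  0.0028  0.988  -1.1568]
 [ 0.      0.      0.      1.    ]] ['img', 'camera_matrix', 'camera_from_world']
side [[445.4983   0.     319.3992]
 [  0.     445.4983 244.5388]
 [  0.       0.       1.    ]] [[-0.9633 -0.2684  0.0026  0.5767]
 [ 0.1837 -0.652   0.7356 -0.2012]
 [-0.1957  0.7091  0.6774 -0.6979]
 [ 0.      0.      0.      1.    ]] ['img', 'camera_matrix', 'camera_from_world']
[0.2146 0.5864 0.238 ] [ 0.1745  0.9847 -0.0008 -0.0001] 1.005278589360903 0.1
```

View pics/top0.png

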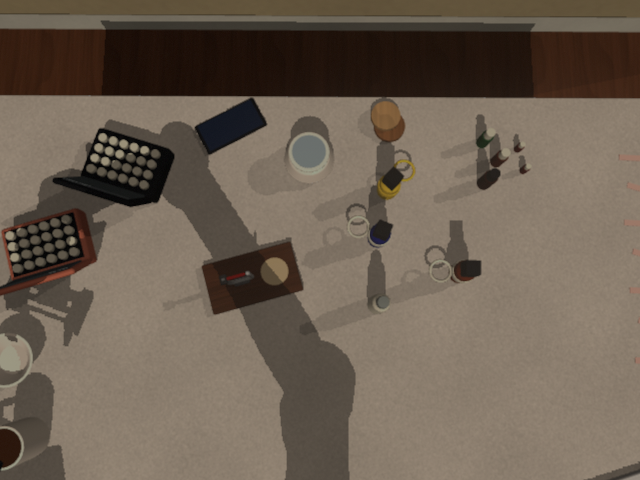

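View pics/side0.png

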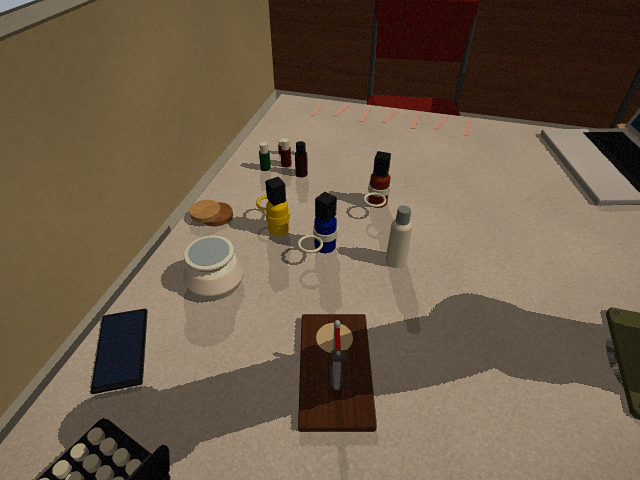

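The top view shows the blue bottle at about (380,235) with its ring at (358,227), and the stand at (252,278) with its disc at (274,271). I'll zoom in next.

```bash
python3 - <<'E'
import cv2,numpy as np
t=cv2.imread("pics/top0.png");s=cv2.imread("pics/side0.png")
f=lambda im,x,y:cv2.resize(np.clip(im[y:y+75,x:x+100]*1.5,0,255).astype('uint8'),(400,300),interpolation=cv2.INTER_CUBIC)
m=np.vstack([np.hstack([f(t,330,190),f(t,203,240)]),np.hstack([f(s,285,187),cv2.resize(np.clip(s[305:435,255:430]*1.5,0,255).astype('uint8'),(400,300),interpolation=cv2.INTER_CUBIC)])])
cv2.imwrite("pics/m1.png",m)
E
```

```text
(no output)
```

View pics/m1.png

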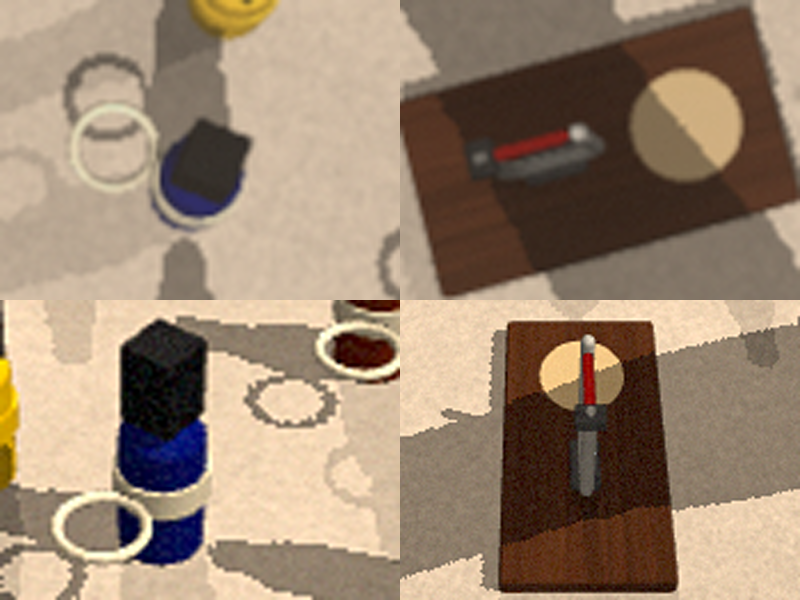

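```bash
cat > h.py <<'E'
import numpy as np
from plant import r,cams
from scipy.optimize import least_squares
np.set_printoptions(precision=4,suppress=True)
def proj(s,P):
    P=np.atleast_2d(P); c=s["camera_from_world"]@np.c_[P,np.ones(len(P))].T
    q=s["camera_matrix"]@np.array([c[0],-c[1],-c[2]]); return (q[:2]/q[2]).T
def W(p,P):
    c,s=np.cos(p[2]),np.sin(p[2]); P=np.atleast_2d(P)
    return np.c_[p[0]+c*P[:,0]-s*P[:,1],p[1]+s*P[:,0]+c*P[:,1],P[:,2]]
def fit(obs,p0):  # obs: (snap, local pt, px)
    f=lambda p:np.concatenate([(proj(s,W(p,L))[0]-px) for s,L,px in obs])
    o=least_squares(f,p0,loss="soft_l1",f_scale=1.); print(f(o.x).reshape(-1,2)); return o.x
E
python3 - <<'E'
from h import *
T=cams.snapshot("top");S=cams.snapshot("side")
t1=lambda u,v:np.array([330+u/4,190+v/4])-.375
t2=lambda u,v:np.array([203+(u-400)/4,240+v/4])-.375
s1=lambda u,v:np.array([285+u/4,187+(v-300)/4])-.375
s2=lambda u,v:np.array([255+(u-400)*175/400,305+(v-300)*130/300])-.28
m=.001
st=[(T,np.array(L)*m,t2(*c)) for L,c in [((0,-70,16),(687,125)),((0,-22,121.5),(580,131)),((0,28,121.5),(481,148)),((55,-120,16),(750,8)),((-55,80,16),(443,296))]]
st+=[(S,np.array(L)*m,s2(*c)) for L,c in [((0,-70,16),(581,376)),((0,-22,121.5),(588,341)),((55,-120,16),(509,321)),((-55,-120,16),(652,321)),((-55,80,16),(677,583)),((55,80,16),(500,583))]]
p=fit(st,[.55,.1,.2]);print("stand",p)
# cap corners by local sign
b=[(T,np.array((0,48,42))*m,t1(114,148)),(S,np.array((0,48,42))*m,s1(102,527))]
C=[(S,124,s1(121,350)),(S,124,s1(160,321)),(S,124,s1(207,347)),(S,124,s1(167,377)),(S,80,s1(167,438)),(T,124,t1(201,119)),(T,124,t1(251,138))]
# initial guess
p=fit(b,[.6,-.1,-.3])
for k in range(3):
    o=list(b)
    for s,z,px in C:
        cs=[np.array((a*15,d*15,z))*m for a in(-1,1) for d in(-1,1)]
        o.append((s,min(cs,key=lambda L:np.linalg.norm(proj(s,W(p,L))[0]-px)),px))
    p=fit(o,p)
print("bottle",p,np.degrees(p[2]))
# bystanders rough
def ray(s,px,z):
    from scipy.optimize import fsolve
    return fsolve(lambda q:proj(s,[q[0],q[1],z])[0]-px,[.6,0])
for n,px,z in[("lotion",(381,303),.13),("amber cap",(469,269),.124),("yellow cap",(393,179),.124),("warmer",(309,152),.08),("oring",(440,271),.042),("yring",(404,169),.042)]:print(n,ray(T,px,z))
print(r.get_state()["tool_pos"])
E
```

```text
[[-0.2212  0.4612]
 [-0.7332  0.1969]
 [-0.6072  2.5935]
 [-0.121  -0.5715]
 [-0.7314  0.8787]
 [ 0.1679 -0.3897]
 [-0.2253 -1.6638]
 [-1.0934 -0.8901]
 [ 0.5484 -0.698 ]
 [ 0.3787  0.0999]
 [-1.7191 -0.1273]]
stand [0.5286 0.163  0.2701]
[[-0.0777  0.2197]
 [-0.1653 -0.1794]]
[[-0.661  -0.1367]
 [-0.7343  0.1689]
 [-0.6449 -1.0176]
 [-0.1898 -1.1096]
 [ 0.61   -1.5373]
 [ 0.493  -1.4407]
 [ 0.1669  1.8934]
 [-1.1937 -0.1065]
 [ 0.1134  1.1945]]
[[-0.661  -0.1367]
 [-0.7343  0.1689]
 [-0.6449 -1.0176]
 [-0.1898 -1.1096]
 [ 0.61   -1.5373]
 [ 0.493  -1.4407]
 [ 0.1669  1.8934]
 [-1.1937 -0.1065]
 [ 0.1134  1.1945]]
[[-0.661  -0.1367]
 [-0.7343  0.1689]
 [-0.6449 -1.0176]
 [-0.1898 -1.1096]
 [ 0.61   -1.5373]
 [ 0.493  -1.4407]
 [ 0.1669  1.8934]
 [-1.1937 -0.1065]
 [ 0.1134  1.1945]]
bottle [ 0.6225 -0.1272 -0.4175] -23.918576200948813
lotion [ 0.4755 -0.1212]
amber cap [ 0.5433 -0.2966]
yellow cap [ 0.7253 -0.1496]
warmer [0.7949 0.0211]
oring [ 0.5471 -0.2575]
yring [ 0.7696 -0.1856]
[0.2147 0.5866 0.2382]
```

```bash
cat >> h.py <<'E'
from scipy.spatial.transform import Rotation as R
def delta(pos,yaw_y):
    "tool-frame shift (mm) from current to pos after levelling; turn rotvec deg (tool) to have tool y at yaw_y, z down"
    s=r.get_state(); A=R.from_quat(s["eef_rot"])
    y=np.array([np.cos(yaw_y),np.sin(yaw_y),0]); z=np.array([0,0,-1.]); G=R.from_matrix(np.c_[np.cross(y,z),y,z])
    d=np.array(pos)-s["tool_pos"]
    print("clock",s["clock"],"shift mm in present axes",A.inv().apply(d)*1e3,"in goal axes",G.inv().apply(d)*1e3,"turn deg",np.degrees((A.inv()*G).as_rotvec()))
E
python3 -m pendant '[[-1,[0,0,0],[0,0,10.4]],[-1,[0,0,0],[0,0,10.4]],[-1,[0,0,0],[0,0,10.4]],[-1,[0,0,0],[0,0,10.4]],[-1,[0,0,0],[0,0,10.4]],[-1,[0,0,0],[0,0,10.4]],[-1,[0,0,0],[0,0,10.4]],[-1,[0,0,0],[0,0,10.4]]]' 15
python3 -c "
from h import *
delta([.6225,-.1272,.2],-.4175); print(r.get_state()['q'])"
```

```text
clock: 1.2
tool_pos: [0.2145, 0.5868, 0.2385]
eef_rot: [0.786, 0.618, -0.0, 0.0]
contact_force: [-0.5, -0.1, -0.3]
opening: 0.997
finger_force: 0.0
clock 1.2 shift mm in present axes [-597.7702  564.7584   38.6221] in goal axes [-487.2849  662.4521   38.5172] turn deg [-0.0122  0.0248 10.2904]
[-1.4201  0.6979  0.2305  1.5794 -0.1908  0.8869 -1.3586]
```

```bash

python3 -m pendant '[[-1,[0,0,0],[0,0,10.3]],[-1,[-30,41,0],[0,0,0]],[-1,[-30,41,0],[0,0,0]],[-1,[-30,41,0],[0,0,0]],[-1,[-30,41,0],[0,0,0]],[-1,[-30,41,0],[0,0,0]],[-1,[-30,41,0],[0,0,0]],[-1,[-30,41,0],[0,0,0]]]'
python3 -c "
from h import *
delta([.6225,-.1272,.2],-.4175); print(r.get_state()['q'])"
```

```text
clock: 2.2
tool_pos: [0.3944, 0.2783, 0.2388]
eef_rot: [0.837, 0.548, 0.0, -0.0]
contact_force: [-0.1, -0.4, 0.6]
opening: 1.001
finger_force: 0.0
clock 2.2 shift mm in present axes [-280.4529  371.2763   38.7191] in goal axes [-278.1892  372.9684   38.7871] turn deg [ 0.0064 -0.0225  0.3462]
[-0.8557  0.5161  0.2245  1.9969 -0.1834  0.6471 -0.9241]
```

```bash

python3 -m pendant '[[-1,[-35,46,5],[0,0,0.3]],[-1,[-35,46,5],[0,0,0]],[-1,[-35,46,5],[0,0,0]],[-1,[-35,47,5],[0,0,0]],[-1,[-35,47,5],[0,0,0]],[-1,[-35,47,5],[0,0,0]],[-1,[-34,47,5],[0,0,0]],[-1,[-34,47,4],[0,0,0]]]'
python3 -c "
from h import *
delta([.6225,-.1272,.2],-.4175); print(r.get_state()['q'])"
```

```text
clock: 3.2
tool_pos: [0.6231, -0.127, 0.1993]
eef_rot: [0.838, 0.545, 0.0, -0.0]
contact_force: [0.6, -0.3, 0.1]
opening: 0.999
finger_force: 0.0
clock 3.2 shift mm in present axes [-0.4346 -0.429  -0.6601] in goal axes [-0.4352 -0.4284 -0.6601] turn deg [-0.0263 -0.0314  0.0317]
[ 0.0564  0.7513  0.1339  1.5805 -0.1261  0.8185 -0.1759]
```

```bash

python3 -m pendant '[[-1,[0,0,30],[0,0,0]],[-1,[0,0,30],[0,0,0]],[-1,[0,0,30],[0,0,0]],[-1,[0,0,21],[0,0,0]],[1,[0,0,0],[0,0,0]],[1,[0,0,0],[0,0,0]],[1,[0,0,0],[0,0,0]],[1,[0,0,0],[0,0,0]]]' 25
python3 - <<'E'
from h import *
import cv2
s=cams.snapshot("side");t=cams.snapshot("top")
f=lambda im,x,y:cv2.resize(np.clip(im[y:y+150,x:x+200]*1.5,0,255).astype('uint8')[:,:,::-1],(400,300),interpolation=cv2.INTER_CUBIC)
cv2.imwrite("pics/g1.png",np.hstack([f(t["img"],280,150),f(s["img"],230,130)]))
E
```

```text
clock: 4.2
tool_pos: [0.6229, -0.1256, 0.0896]
eef_rot: [0.838, 0.545, 0.001, 0.0]
contact_force: [-0.0, -0.4, 0.8]
opening: 0.569
finger_force: 0.0
```

View pics/g1.png

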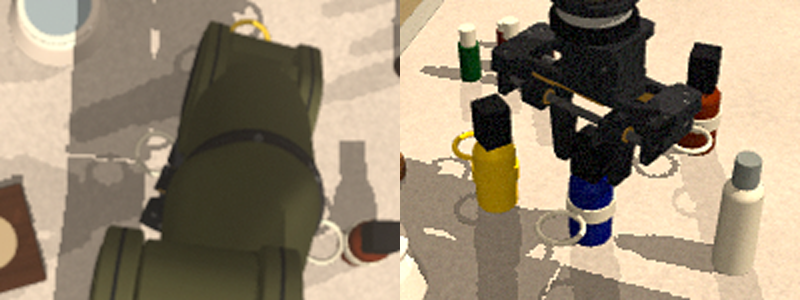

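The picture shows the fingers straddling the blue bottle's cap, clear of the neighbours and still closing.

```bash

python3 -m pendant '[[1,[0,0,0],[0,0,0]],[1,[0,0,0],[0,0,0]],[1,[0,0,0],[0,0,0]],[1,[0,0,0],[0,0,0]],[1,[0,0,0],[0,0,0]],[1,[0,0,0],[0,0,0]]]' 25
```

```text
clock: 5.05
tool_pos: [0.6226, -0.1255, 0.0889]
eef_rot: [0.838, 0.545, 0.0, 0.0]
contact_force: [0.4, -0.1, 2.6]
opening: 0.34
finger_force: 24.6
```

```bash

python3 -m pendant '[[1,[0,0,-10],[0,0,0]],[1,[0,0,-25],[0,0,0]],[1,[0,0,-30],[0,0,0]],[1,[0,0,-35],[0,0,0]],[1,[0,0,-20],[0,0,-10]],[1,[0,0,0],[0,0,-10]],[1,[0,0,0],[0,0,-10]],[1,[0,0,0],[0,0,-9.4]]]'
python3 -c "
from h import *
delta([.5473,.0955,.209],.2701)"
```

```text
clock: 6.05
tool_pos: [0.6216, -0.1255, 0.2088]
eef_rot: [0.603, 0.798, -0.0, -0.0]
contact_force: [-0.0, 0.3, -1.6]
opening: 0.338
finger_force: 24.6
clock 6.05 shift mm in present axes [232.9304 -11.2893  -0.1459] in goal axes [232.8597 -12.6634  -0.215 ] turn deg [-0.0701 -0.0134  0.3381]
```

```bash

python3 -m pendant '[[1,[20,-1,0],[0,0,0.3]],[1,[38,-2,0],[0,0,0]],[1,[42,-2,0],[0,0,0]],[1,[42,-3,0],[0,0,0]],[1,[42,-2,0],[0,0,0]],[1,[34,-2,0],[0,0,0]],[1,[15,-1,0],[0,0,0]],[1,[0,0,0],[0,0,0]]]'
python3 - <<'E'
from h import *
import cv2
delta([.5473,.0955,.209],.2701)
s=cams.snapshot("side");t=cams.snapshot("top")
f=lambda im,x,y:cv2.resize(np.clip(im[y:y+150,x:x+100]*1.7,0,255).astype('uint8')[:,:,::-1],(400,600),interpolation=cv2.INTER_CUBIC)
cv2.imwrite("pics/g2.png",np.hstack([f(t["img"],200,200),f(s["img"],285,250)]))
E
```

```text
clock: 7.05
tool_pos: [0.5481, 0.097, 0.2088]
eef_rot: [0.607, 0.795, -0.0, -0.0]
contact_force: [-0.9, 0.3, -1.4]
opening: 0.341
finger_force: 24.6
clock 7.05 shift mm in present axes [-1.2935 -1.1317 -0.1811] in goal axes [-1.2892 -1.1366 -0.1811] turn deg [-0.0128 -0.0107 -0.2214]
```

View pics/g2.png

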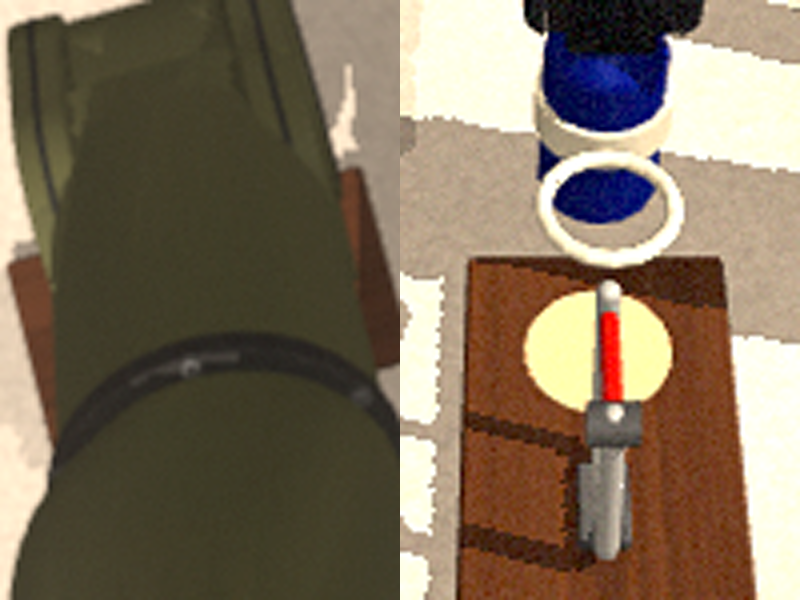

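The side view shows the ring centred at crop (611,209), in front of and above the nose tip at crop (609,286). Only this view is clear, because the arm hides the top view. I'll compute the offset at the known heights.

```bash
python3 - <<'E'
from h import *
from scipy.optimize import fsolve
S=cams.snapshot("side")
px=lambda u,v:np.array([285+(u-400)/4,250+v/4])-.375
ray=lambda u,v,z:fsolve(lambda q:proj(S,[q[0],q[1],z])[0]-px(u,v),[.55,.1])
ring=ray(611,209,.1619);nose=ray(609,287,.118);disc=ray(598,351,.016)
c,s=np.cos(.2701),np.sin(.2701)
D=disc+np.array([-s,c])*.048
Rz=np.array([[c,s],[-s,c]])
print(ring,nose,D,"nose-ring in stand axes mm",Rz@(nose-ring)*1e3,"disc-derived",Rz@(D-ring)*1e3)
p=np.array(r.get_state()["tool_pos"][:2]); print("ring rel tcp stand axes",Rz@(ring-p)*1e3)
E
```

```text
[0.5349 0.1417] [0.5346 0.14  ] [0.5344 0.142 ] nose-ring in stand axes mm [-0.6584 -1.5334] disc-derived [-0.4051  0.4241]
ring rel tcp stand axes [-0.9807 49.8061]
```

```bash

python3 -m pendant '[[1,[-0.5,-0.6,12],[0,0,0]],[1,[0,0,12],[0,0,0]],[1,[0,0,12],[0,0,0]],[1,[0,0,12],[0,0,0]],[1,[0,0,12],[0,0,0]],[1,[0,0,12],[0,0,0]]]' 30
python3 -m pendant '[[1,[0,0,8],[0,0,0]],[1,[0,0,8],[0,0,0]],[1,[0,0,6],[0,0,0]],[1,[0,0,4],[0,0,0]],[1,[0,0,2],[0,0,0]],[1,[0,0,0],[0,0,0]]]'
python3 - <<'E'
from h import *
import cv2
s=cams.snapshot("side")
cv2.imwrite("pics/g3.png",cv2.resize(np.clip(s["img"][260:410,240:440]*1.7,0,255).astype('uint8')[:,:,::-1],(800,600),interpolation=cv2.INTER_CUBIC))
E
```

```text
clock: 7.95
tool_pos: [0.5484, 0.0953, 0.136]
eef_rot: [0.607, 0.794, 0.0, 0.0]
contact_force: [0.9, -0.6, -0.8]
opening: 0.336
finger_force: 29.5
clock: 8.7
tool_pos: [0.5482, 0.0954, 0.1087]
eef_rot: [0.607, 0.794, 0.0, -0.0]
contact_force: [0.1, -0.4, -0.8]
opening: 0.341
finger_force: 29.5
```

View pics/g3.png

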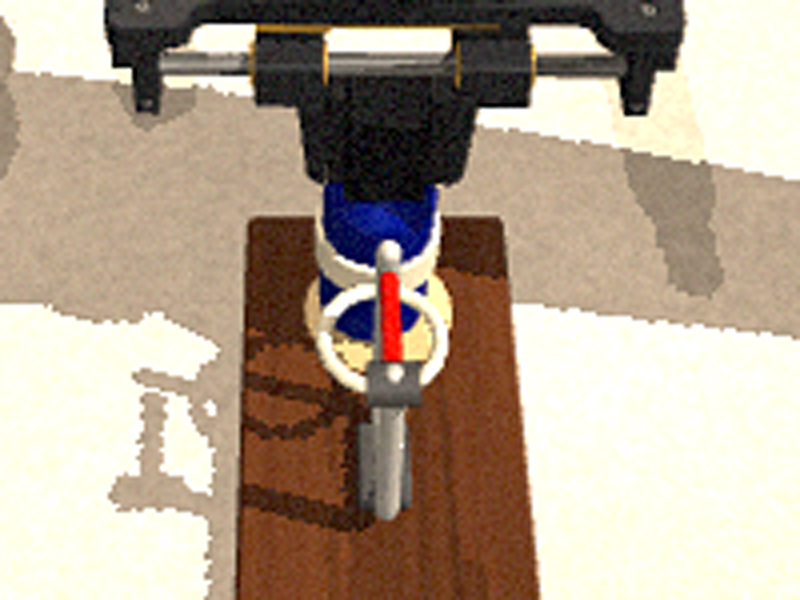

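The ring is around the nose, centred at crop (384,335), and the red gate is shut above it. Next I'll set the bottle down gently.

```bash

python3 -m pendant '[[1,[0,0,1.5],[0,0,0]],[1,[0,0,1.5],[0,0,0]],[1,[0,0,1],[0,0,0]],[1,[0,0,0],[0,0,0]]]'
```

```text
clock: 9.25
tool_pos: [0.5482, 0.0954, 0.1049]
eef_rot: [0.607, 0.794, 0.0, 0.0]
contact_force: [0.2, 0.2, 0.2]
opening: 0.341
finger_force: 29.5
```

```bash

python3 -m pendant '[[1,[0,0,0.5],[0,0,0]],[1,[0,0,0],[0,0,0]]]'
```

```text
clock: 9.5
tool_pos: [0.5485, 0.0954, 0.1047]
eef_rot: [0.607, 0.794, 0.0, 0.0]
contact_force: [-0.3, -0.0, 4.9]
opening: 0.339
finger_force: 29.5
```

```bash

python3 -m pendant '[[-1,[0,0,0],[0,0,0]],[-1,[0,0,0],[0,0,0]],[-1,[0,0,0],[0,0,0]],[-1,[0,0,0],[0,0,0]],[-1,[0,0,0],[0,0,0]],[-1,[0,0,0],[0,0,0]]]'
python3 -m pendant '[[-1,[0,0,-10],[0,0,0]],[-1,[0,0,-20],[0,0,0]],[-1,[0,0,-30],[0,0,0]],[-1,[0,0,-30],[0,0,0]],[-1,[0,0,-30],[0,0,0]],[-1,[0,0,-20],[0,0,0]],[-1,[0,0,0],[0,0,0]]]'
python3 - <<'E'
from h import *
import cv2
s=cams.snapshot("side")
cv2.imwrite("pics/g4.png",cv2.resize(np.clip(s["img"][120:420,100:500]*1.5,0,255).astype('uint8')[:,:,::-1],(800,600),interpolation=cv2.INTER_CUBIC))
E
```

```text
clock: 10.25
tool_pos: [0.5482, 0.0953, 0.1042]
eef_rot: [0.607, 0.794, 0.0, -0.0]
contact_force: [0.4, 0.6, 0.1]
opening: 0.989
finger_force: 0.0
clock: 11.12
tool_pos: [0.5492, 0.0954, 0.2461]
eef_rot: [0.607, 0.794, 0.002, 0.001]
contact_force: [0.5, 0.4, -1.2]
opening: 0.998
finger_force: 0.0
```

View pics/g4.png

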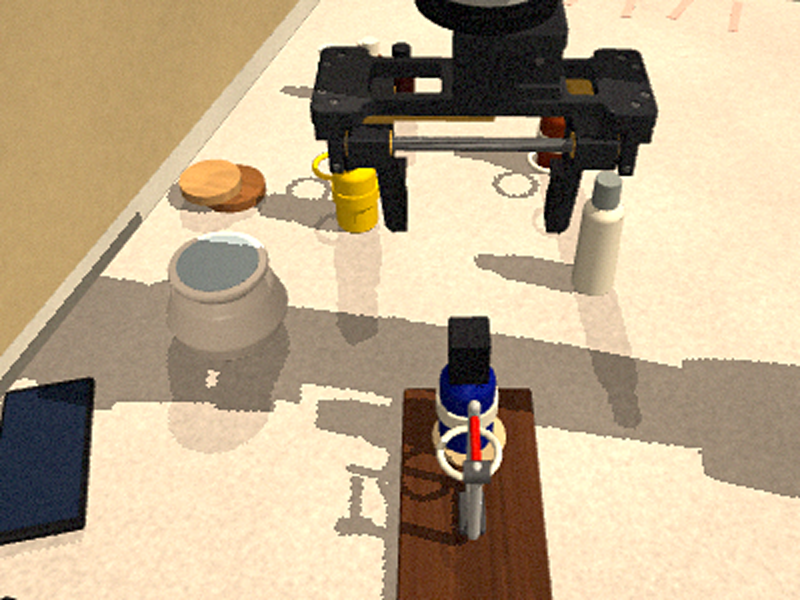

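The bottle stands upright on the disc at crop (468,400). The ring is around the nose with the gate shut above it at (475,440), the gripper is clear, and the bystanders are still in place.

```bash
python3 -c "
from plant import r
print(r.finish_job())"
```

```text
the job is handed in; nothing more can be done
None
```

The blue bottle is clipped to the stand: its ring is over the hook's nose with the gate shut above it, it stands upright and released, the amber bottle, lotion bottle and oil warmer were not disturbed, and the job was handed in at about 11 s.

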